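Find the full screw tin

ROBOT

A 6-joint arm with a two-finger parallel gripper is mounted at the origin on the work surface. World frame = base frame: x ahead of the robot, y to its left, z up, the work surface at z = 0. Lengths are in mm, angles in rad, forces in N, time in s.
With the tool pointing down it reaches from about 275 to 825 mm from the base axis. Payload 4.9 kg.
Tool frame: the origin (TCP) lies at the very end of the fingers, on their centre line; the grasp point (between the pads) lies 19 mm behind it; z points along the fingers, y is the direction in which the jaws open and shut (so a half turn about z gives the same grasp; the last joint's range is limited). The gripper opens to 85 mm and grips with 20 to 120 N. Pads are 22 mm wide; open, the fingers measure 114 mm over their backs; the gripper's body (76 mm by 85 mm) begins 54 mm behind the grasp point. The pads swing forward as they close: fully open they stand 13 mm farther back than shut.
Start: joints at [1.092, 0.326, -0.193, 1.052, 0, 1.437], TCP at [185.9, 517.648, 231.281] pointing down, gripper open.
Joint ranges: [-2.65, 2.65], [-0.97, 1.79], [-1.3, 1.35], [-1.93, 2.1], [-1.47, 1.37], [-3.14, 3.14]. Speed limits (rad/s): [2.57, 2.57, 3.14, 3.14, 3.14, 3.14].

INTERFACE

Orientations are given as [roll, pitch, yaw] about the fixed x, y, z axes, in that order (R = Rz(yaw) Ry(pitch) Rx(roll)).
In Python, from bench import bot, solve_ik, imaging gives the robot as it stands. Calls block until the motion is done:
- bot.move_ptp(position, orientation): joint-space move of the TCP to a pose.
- bot.movel(position, rot=None, max_speed=150, threshold=None): straight line of the TCP; rot=None keeps the orientation; max_speed is the mean speed in mm/s. With threshold (N) it stops when the force on the tool has changed by that much, and returns True; else False.
- bot.move_j(angles): joint-space move.
- bot.grip(opening, effort=None): opening from 0.0 (shut) to 1.0 (fully open); effort is the grip in N (None keeps the last); returns when the fingers have stopped.
- bot.dwell(seconds).
- solve_ik(position, orientation): joint angles nearest the present ones, or None.
- bot.get_state(): the state.
- imaging.capture(name): name is "scene" or "top"; returns the picture (420x560x3 uint8, blue, green, red); there is no depth.
- imaging.camera_model(name): a dict with "K" (3x3 intrinsics, pixels), "position" and "rotation" of the camera in the world. Camera axes: x right, y up, looking along -z (the intrinsics and any distortion apply to the point x, -y, -z); pixel columns grow to the right and rows downward; lengths in mm; the calibration is good to about 2 mm. A picture is of the moment at which its call begins. camera_model takes no time and is no camera call.
A pose or a line that the arm cannot do raises bot.IKError and nothing moves.
- bot.sign_off(): hands the job in, once; it reports no verdict.
The state is a dict: "t": time; "qpos": joint angles; "joint_velocities": joint speeds; "effort": joint torques, N m; "tcp_pos": TCP position; "orientation": TCP orientation; "contact_force": force on the tool from outside, world axes, zero at the start; "wrist_torque": the same for the moment, N m; "opening": opening from 0.0 (shut) to 1.0 (fully open).
Only numpy, scipy, OpenCV 4.12 (cv2) and the standard library are available. Lean on these libraries where they do the work, as an engineer would, in place of code of your own. Each camera call takes 0.05 s, during which the arm holds its last target. There are 200 camera calls.

TASK

Pull the tray fully out from under the white riser by its red handle, then heft the three screw tins to find the heaviest by feel. Finish while holding the heaviest tin up in the gripper, upright, still and with its underside at least 20 cm above the bench, with the two lighter tins left standing upright in the pulled-out tray. Never tip a tin over, and leave the meter, the pen cup and the mouse where they are.

Things in the scene. Friction and masses are not known exactly. Their poses are not given: they have to be found in the camera images.
- riser: fixed low instrument riser, a white board 200 mm (x) by 460 mm (y) on grey side panels; top at 108 mm, underside of the board at 94 mm above the bench. Origin on the bench under its centre; its x axis points away from the robot, the tray comes out along its -x. Its front edge is at x = -100 mm
- tray (a joint): how far the shallow aluminium tray is out, m: 0 in (start), 0.16 at the stop, fully out. It slides along the riser's -x against about 3 N of friction and stays where it is left. 390 mm wide; floor 12 mm and rims 26 mm above the bench; the tins stand in its front bay, 122 mm long inside. Fully out, the tins' centres are about 95 mm in front of the riser's front edge
- tray_handle (a point): middle of the red bar handle at the tray's front: round bar 10 mm thick, 100 mm long along the riser's y, axis 70 mm above the bench, 55 mm in front of the riser's front edge when the tray is in; nothing under its middle, legs only at its ends. It moves with the tray and has the riser's axes
- tin_a: one of three identical closed screw tins, upright, 54 mm diameter, 60 mm tall, steel with yellow band, blue lid. Origin: centre of its underside, 12 mm above the bench, on the tray. Hidden loose contents: the heaviest tin weighs 0.58 to 0.73 kg, the others 0.12 to 0.34 kg; which is heaviest varies. They start under the riser, in a row along its y, 120 mm apart
- tin_b: one of three identical closed screw tins, upright, 54 mm diameter, 60 mm tall, steel with yellow band, blue lid. Origin: centre of its underside, 12 mm above the bench, on the tray. Hidden loose contents: the heaviest tin weighs 0.58 to 0.73 kg, the others 0.12 to 0.34 kg; which is heaviest varies. They start under the riser, in a row along its y, 120 mm apart
- tin_c: one of three identical closed screw tins, upright, 54 mm diameter, 60 mm tall, steel with yellow band, blue lid. Origin: centre of its underside, 12 mm above the bench, on the tray. Hidden loose contents: the heaviest tin weighs 0.58 to 0.73 kg, the others 0.12 to 0.34 kg; which is heaviest varies. They start under the riser, in a row along its y, 120 mm apart
- meter: bystander: white handheld meter, 195 by 70 by 30 mm, lying on top of the riser near one end; leave it alone. Origin under its middle
- pencup: bystander: white square pen cup 75 by 75 by 100 mm with pens up to 155 mm high, on the bench to the left of the tray; leave it alone. Origin under its middle
- mouse: bystander: black computer mouse 105 by 62 by 32 mm, on the bench to the right of the tray; leave it alone. Origin under its middle

How it is judged:
By the outcome, as a careful person would: the job done as asked, in the order asked, and still so for the second after the job is handed in, while the arm keeps its last pose, push and grip.
It also fails if it takes over 72 s, if anything falls off the work surface, if the arm or the gripper's body presses on something with over 40 N, if the wrist force passes 120 N, or if a joint passes its speed limit or range.

## Working session

There is one attempt and no reset: what is moved stays moved. The work goes in short steps, each a Python script; the robot and the scene stay as the last script left them, time stands still between calls to the robot, and variables do not carry over. Pictures are saved under pics/ and viewed, about 8 in all and at most 12, crops included, and the job is handed in when it is done.

```bash
ls; mkdir -p pics; python3 - <<'E'
from bench import bot, imaging
import cv2,numpy as np
for n in("scene","top"):
    cv2.imwrite(f"pics/{n}0.png",imaging.capture(n)); m=imaging.camera_model(n); print(n,{k:np.round(v,3).tolist() if not isinstance(v,str) else v for k,v in m.items()})
print(bot.get_state())
E
```

```text
pics
scene {'K': [[428.342, 0.0, 277.153], [0.0, 428.342, 208.297], [0.0, 0.0, 1.0]], 'position': [1312.131, 597.453, 1064.236], 'rotation': [0.746, 0.017, 2.249]}
top {'K': [[421.705, 0.0, 281.828], [0.0, 421.705, 203.178], [0.0, 0.0, 1.0]], 'position': [403.88, 14.783, 1171.445], 'rotation': [0.211, -0.002, -1.629]}
{'t': 0.1, 'qpos': array([ 1.09179625e+00,  3.26858638e-01, -1.93467211e-01,  1.05200696e+00,
       -1.88206487e-05,  1.43656264e+00]), 'joint_velocities': array([-0.00136284, -0.00019625,  0.00260369, -0.00057431, -0.00172517,
        0.00150019]), 'effort': array([ 1.15733576e-03, -4.44239366e+01,  2.63038158e+01,  7.83936353e-03,
       -8.14284158e-05,  4.27087059e-06]), 'tcp_pos': array([185.66007303, 517.16988661, 230.5925278 ]), 'orientation': array([-3.14006747e+00, -1.86977433e-04,  2.79682614e+00]), 'contact_force': array([-1.08335114e+00,  8.01094592e-04,  5.43608334e-01]), 'wrist_torque': array([ 0.00804777,  0.05264094, -0.00067488]), 'opening': 0.9990527411586878}
```

View pics/top0.png

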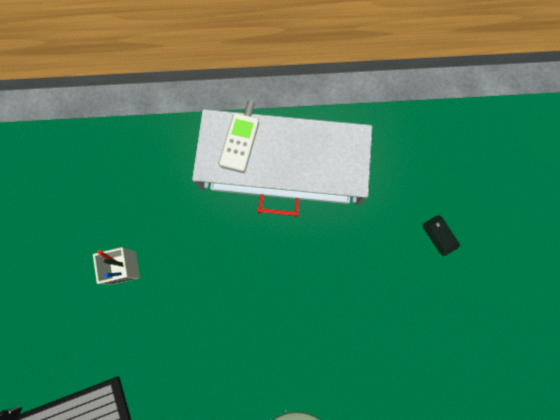

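View pics/scene0.png

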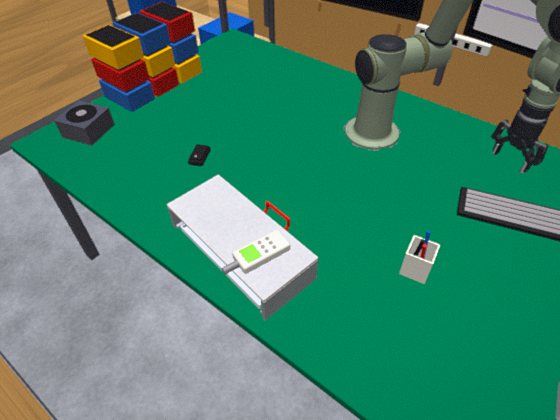

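Top view: riser corners at about (203,111), (372,125), (369,196), (194,183), with the red handle bar from (259,211) to (298,214). The meter lies on the left of the riser top, the pen cup is at (115,266) and the mouse at (441,235). Both views agree, so next I cast rays.

```bash
cat > h.py <<'E'
from bench import bot, solve_ik, imaging
import cv2, numpy as np
from scipy.spatial.transform import Rotation as Ro
def cam(n):
    m=imaging.camera_model(n); return np.array(m["K"]),np.array(m["position"],float),Ro.from_euler('xyz',m["rotation"]).as_matrix()
def ray(n,uv):
    K,p,R=cam(n); d=np.linalg.inv(K)@np.array([uv[0],uv[1],1.]); return p,R@(d*[1,-1,-1])
def onz(n,uv,z):
    p,d=ray(n,uv); return p+d*(z-p[2])/d[2]
def proj(n,P):
    K,p,R=cam(n); c=(R.T@(np.array(P)-p))*[1,-1,-1]; q=K@c; return q[:2]/q[2]
def red(im):
    h=cv2.cvtColor(im,cv2.COLOR_BGR2HSV); return (((h[...,0]<8)|(h[...,0]>172))&(h[...,1]>150)&(h[...,2]>70)).astype(np.uint8)
E
python3 - <<'E'
from h import *
np.set_printoptions(precision=1,suppress=True)
im=cv2.imread("pics/top0.png"); im2=cv2.imread("pics/scene0.png")
print("tcp proj",proj("scene",bot.get_state()["tcp_pos"]),proj("top",bot.get_state()["tcp_pos"]))
h=cv2.cvtColor(im,cv2.COLOR_BGR2HSV)
m=((h[...,1]<60)&(h[...,2]>120)).astype(np.uint8); m[:100]=0; m[:108,:]=0; m[260:]=0; m[:,:185]=0; m[:,385:]=0
for c in [(203,111),(372,125),(369,196),(194,183)]: print("corner",onz("top",c,108)[:2])
cs=[onz("top",c,108)[:2] for c in [(203,111),(372,125),(369,196),(194,183)]]
print("sides",[np.linalg.norm(cs[i]-cs[(i+1)%4]) for i in range(4)],"centre",np.mean(cs,0))
f=cs[2]-cs[3]; b=cs[1]-cs[0]; print("y-axis dir deg",[np.degrees(np.arctan2(-v[0]*-1,-v[1]*1)) for v in(f,b)])
for n,i,box in(("top",im,(240,320,185,230)),("scene",im2,(250,300,190,240))):
    r=red(i); z=np.zeros_like(r); x0,x1,y0,y1=box; z[y0:y1,x0:x1]=r[y0:y1,x0:x1]
    ys,xs=np.nonzero(z); print(n,len(xs),xs.min(),xs.max(),ys.min(),ys.max())
    if n=="top":
        P=np.array([onz(n,(x+.5,y+.5),72)[:2] for x,y in zip(xs,ys)])
        print(P.min(0),P.max(0)); np.save("P.npy",P)
        for y in range(ys.min(),ys.max()+1): print(y,xs[ys==y].min(),xs[ys==y].max(),(ys==y).sum())
print("cup",onz("top",(115,266),100),"mouse",onz("top",(441,235),20))
E
```

```text
tcp proj [505.8 165.8] [ 43.5 416.3]
corner [897.8 197.6]
corner [ 831.2 -254.7]
corner [ 636.7 -226.7]
corner [697.9 224.9]
sides [np.float64(457.175353664444), np.float64(196.4622210762486), np.float64(455.7735529425994), np.float64(201.795594036205)] centre [765.9 -14.7]
y-axis dir deg [np.float64(-7.712094502356037), np.float64(-8.381344238189074)]
top 223 257 298 195 216
[600.3 -45.9] [662.7  64.9]
195 261 262 2
196 260 262 3
197 260 262 3
198 260 297 5
199 260 298 6
200 260 298 6
201 260 298 6
202 259 298 6
203 259 298 6
204 259 298 6
205 259 297 6
206 259 297 6
207 259 297 6
208 258 297 7
209 258 297 13
210 257 297 25
211 258 297 34
212 258 297 36
213 275 297 23
214 286 297 12
215 294 297 4
216 295 296 2
scene 136 264 289 201 229
cup [495.7 428.2 100. ] mouse [ 534.9 -433.2   20. ]
```

```bash
python3 -c "
import cv2
a=cv2.imread('pics/top0.png')[95:235,180:390]; b=cv2.imread('pics/scene0.png')[165:325,155:335]
a=cv2.resize(a,None,fx=2.8,fy=2.8,interpolation=2); cv2.imwrite('pics/crop1.png',a)"
```

```text
(no output)
```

View pics/crop1.png

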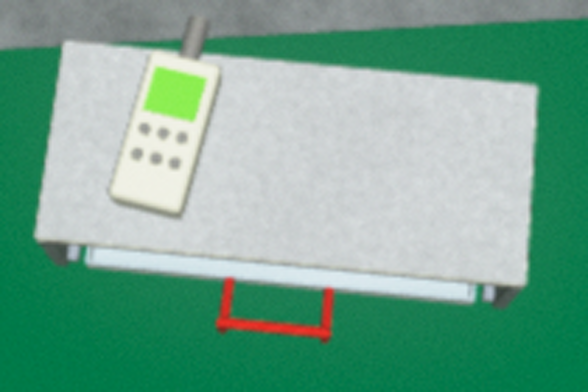

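The riser measures 457 × 198 mm, close to the given 460 × 200, with its centre near (766,−15) and a yaw of about −8°. That puts the handle at about (612,8), which agrees with the red pixels. Next I fit the bar, approach and grip.

```bash
cat >> h.py <<'E'
YAW=np.radians(-8.05); EX=np.array([np.cos(YAW),np.sin(YAW),0]); EY=np.array([-EX[1],EX[0],0])
OR=[np.pi,0,YAW+np.pi/2]   # tool down, jaws along riser x
def st(k): return np.round(bot.get_state()[k],2)
E
python3 - <<'E'
from h import *
np.set_printoptions(precision=2,suppress=True)
im=cv2.imread("pics/top0.png"); r=red(im)
ys,xs=np.nonzero(r); k=(ys>=208)&(ys<217)&(xs>=263)&(xs<=293); 
P=np.array([onz("top",(x+.5-.5,y),72)[:2] for x,y in zip(xs[k],ys[k])])
c=P.mean(0); print("bar",c,np.degrees(np.arctan(np.polyfit(P[:,1],P[:,0],1)[0])))
L=onz("top",(258.5,211),72);R=onz("top",(297.5,214),72);print(L,R,np.linalg.norm(L-R))
# two-view check: does the bar centre at z=70 project onto the red in the scene view?
print("scene proj",proj("scene",[*c,70]))
H=np.array([*c,0]); pred=np.array([766,-14.7,0])-155*EX; print("pred",pred)
mid=(L+R)/2; H=np.array([mid[0],mid[1],0]); H=H+((np.array([*c,0])-H)@EX)*EX; np.save("H.npy",H); print("H",H)
bot.move_ptp(list(H+[0,0,250]),OR); bot.grip(0.45,40)
bot.movel(list(H+[0,0,120])); print(st("t"),st("tcp_pos"),st("contact_force"),st("opening"))
cv2.imwrite("pics/a_top.png",imaging.capture("top")); s=imaging.capture("scene")
cv2.imwrite("pics/a.png",cv2.resize(s[100:310,180:420],None,fx=2.8,fy=2.8,interpolation=2))
E
```

```text
bar [616.29  11.08] 8.970741400464409
[620.99  62.28  72.  ] [606.87 -40.57  72.  ] 103.81667116506803
scene proj [276.2  210.63]
pred [612.53   7.01   0.  ]
H [616.21  10.53   0.  ]
4.01 [616.99  10.44 120.96] [ 1.31  0.05 -0.  ] 0.45
```

View pics/a.png

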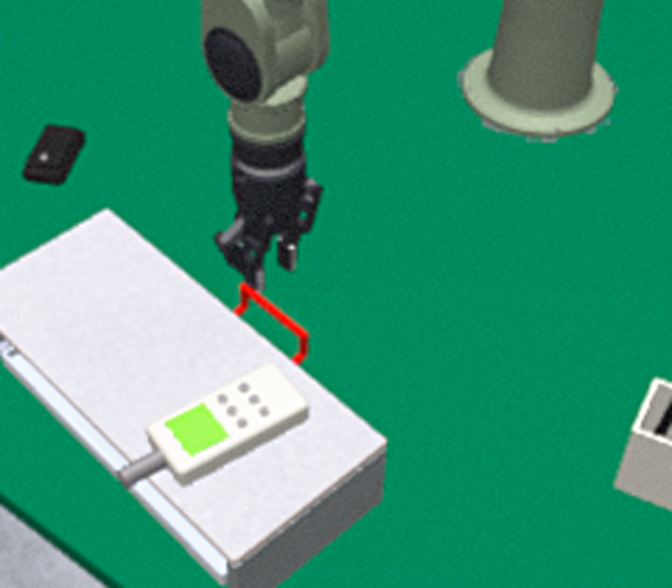

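The fingers are open and hovering above the bar. The bar's middle is at about (278,211) in the scene view, against (276,211) predicted from the top view, so the two agree. Next I descend, grip and pull.

```bash
python3 - <<'E'
from h import *
np.set_printoptions(precision=2,suppress=True)
H=np.load("H.npy")
hit=bot.movel(list(H+[0,0,50]),max_speed=80,threshold=8); print("hit",hit,st("tcp_pos"),st("contact_force"))
if not hit:
    bot.grip(0.0,40); print(st("opening"),st("contact_force"),st("tcp_pos"))
    T=bot.get_state()["tcp_pos"]; 
    if st("opening")>0.05: 
        print("stop",bot.movel(list(T-150*EX),max_speed=60,threshold=30),st("contact_force"),st("tcp_pos"))
        print("stop",bot.movel(list(T-164*EX),max_speed=20,threshold=10),st("contact_force"),st("tcp_pos"), (bot.get_state()["tcp_pos"]-T)@EX)
print(st("t"))
cv2.imwrite("pics/b.png",imaging.capture("top"))
E
```

```text
hit False [616.76  10.5   50.52] [0.35 0.04 0.21]
0.1 [-0.34 -0.1   3.33] [616.79  10.5   50.69]
stop False [3.94 8.07 4.52] [467.65  34.17  50.65]
stop True [0.13 0.27 1.2 ] [458.91  35.68  50.68] -159.84727905803854
8.69
```

View pics/b.png

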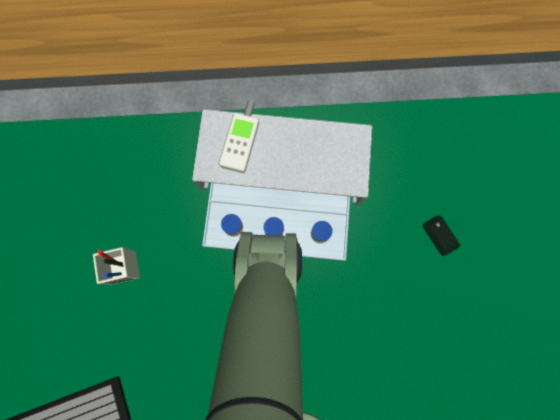

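The tray is out 159.8 mm with the force rising at the stop. The lids are at (231,224), (273,227, partly hidden) and (321,231). I'll confirm the stop, release, move aside and measure the lids.

```bash
python3 - <<'E'
from h import *
np.set_printoptions(precision=1,suppress=True)
T=bot.get_state()["tcp_pos"]
print("stop",bot.movel(list(T-5*EX),max_speed=10,threshold=14),st("contact_force"),(bot.get_state()["tcp_pos"]-T)@EX)
bot.movel(list(T),max_speed=20)
bot.grip(0.45); T=bot.get_state()["tcp_pos"]; bot.movel(list(T+[0,0,70])); 
bot.move_ptp([330,200,200],OR); print(st("t"),st("contact_force"))
im=imaging.capture("top"); cv2.imwrite("pics/c.png",im)
h=cv2.cvtColor(im,cv2.COLOR_BGR2HSV); m=((h[...,0]>100)&(h[...,0]<130)&(h[...,1]>120)).astype(np.uint8)
n,_,s,c=cv2.connectedComponentsWithStats(m)
out=[]
for i in range(1,n):
    if 150<s[i,4]<900 and 200<c[i,1]<250: p=onz("top",c[i],72); out.append(p); print(c[i],s[i],p)
out=sorted(out,key=lambda p:-p[1]); np.save("tins.npy",out)
a=np.array(out); print("gaps",np.linalg.norm(np.diff(a,axis=0),axis=1),"in riser frame",(a-[766,-14.7,0])@EX,(a-[766,-14.7,0])@EY)
r=red(im); ys,xs=np.nonzero(r[200:300,230:320]); print("handle",onz("top",(xs.mean()+230,ys.max()+200-1.5),72))
cv2.imwrite("pics/c1.png",cv2.resize(im[170:310,180:390],None,fx=2.8,fy=2.8,interpolation=2))
E
```

```text
stop True [ 1.6 -0.5  0.9] 0.06058425879921986
11.38 [0.1 0.2 0.1]
[230.9 223.6] [221 214  20  20 310] [591.4 136.6  72. ]
[273.4 226.8] [264 217  20  20 306] [576.3  25.1  72. ]
[321.6 230.7] [312 221  20  20 311] [ 558.7 -100.9   72. ]
gaps [112.5 127.2] in riser frame [-194.1 -193.4 -193.2] [ 125.3   12.9 -114.4]
handle [452.8  36.7  72. ]
```

View pics/c1.png

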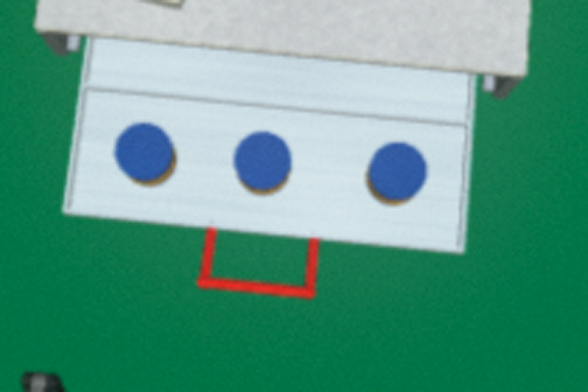

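All three tins are upright in the front bay: gaps of 112 and 127 mm, about −193.5 in riser x against −195 expected. The handle has moved about 160 mm. Next I heft the tins.

```bash
cat >> h.py <<'E'
ZG=31
def force(s=0.5):
    bot.dwell(0.4); f=[]
    for _ in range(6): bot.dwell(s/6); f.append(bot.get_state()["contact_force"])
    return np.mean(f,0)
def pick(p):
    p=np.array(p); bot.grip(1.0)
    bot.move_ptp([p[0],p[1],150],OR); f0=force(0.2)
    bot.movel([p[0],p[1],100])
    if bot.movel([p[0],p[1],ZG],max_speed=80,threshold=8): print("HIT",st("tcp_pos"),st("contact_force")); return None
    bot.grip(0.0,60); z=bot.get_state()["tcp_pos"]; o=st("opening")
    bot.movel([p[0],p[1],ZG+45],max_speed=60); f=force()
    print("open",o,"after",st("opening"),"z",z.round(1),"f0",f0.round(2),"f",f.round(2),"weight kg",((f0-f)[2]/9.81).round(3),"t",st("t"),flush=True)
    return (f0-f)[2]/9.81
def place(p):
    bot.movel([p[0],p[1],ZG+8],max_speed=80); print("touch",bot.movel([p[0],p[1],ZG-.5],max_speed=15,threshold=4),st("tcp_pos"))
    bot.grip(1.0); bot.movel([p[0],p[1],150],max_speed=150)
E
python3 - <<'E'
from h import *
t=np.load("tins.npy"); w=pick(t[0]); 
if w is not None: place(t[0])
print(st("t"))
cv2.imwrite("pics/d.png",imaging.capture("scene")[130:330,150:420])
E
```

```text
open 0.61 after 0.6 z [592.2 136.7  31.8] f0 [ 0.01  0.11 -0.04] f [-0.13 -0.12 -2.22] weight kg 0.222 t 17.32
touch True [591.52 136.58  31.74]
19.82
```

View pics/d.png

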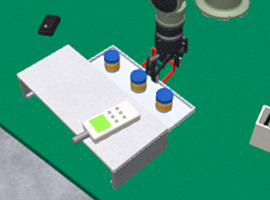

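The left tin weighs about 0.22 kg, was set back, and all three stand upright in the tray. Now the other two.

```bash
python3 - <<'E'
from h import *
t=np.load("tins.npy"); w=pick(t[1]); 
if w is not None:
    place(t[1]); w2=pick(t[2])
print(st("t"))
im=imaging.capture("scene"); cv2.imwrite("pics/e.png",cv2.resize(im[130:330,150:420],None,fx=2,fy=2))
E
```

```text
open 0.61 after 0.61 z [577.2  25.   31.9] f0 [ 0.08 -0.18  0.11] f [ 0.05 -0.07 -6.42] weight kg 0.666 t 24.91
touch True [576.51  25.14  31.79]
open 0.62 after 0.62 z [ 559.7 -101.1   32. ] f0 [ 0.03  0.21 -0.14] f [-0.51 -0.1  -2.75] weight kg 0.265 t 32.5
32.5
```

View pics/e.png

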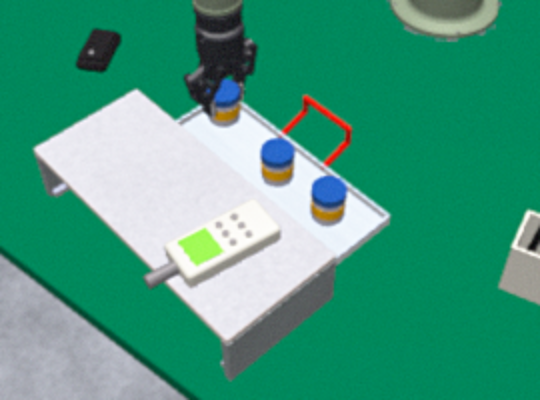

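The middle tin is clearly the heaviest: 0.67 kg against 0.22 and 0.27. I'll set the right tin back, then lift the middle one.

```bash
python3 - <<'E'
from h import *
t=np.load("tins.npy"); place(t[2]); w=pick(t[1])
bot.movel([t[1][0],t[1][1],275],max_speed=80); f=force()
print(f.round(2),st("tcp_pos"),st("orientation"),st("opening"),st("t"))
im=imaging.capture("scene"); cv2.imwrite("pics/f.png",np.hstack([im[60:330,150:450],imaging.capture("top")[70:340,90:480]]))
E
```

```text
touch True [ 558.92 -100.93   31.99]
open 0.61 after 0.61 z [576.9  25.1  31.8] f0 [-0.08  0.01  0.16] f [ 0.17 -0.35 -6.68] weight kg 0.697 t 40.12
[-0.46 -0.2  -6.36] [576.27  25.15 275.  ] [3.14 0.   1.43] 0.61 43.67
```

View pics/f.png

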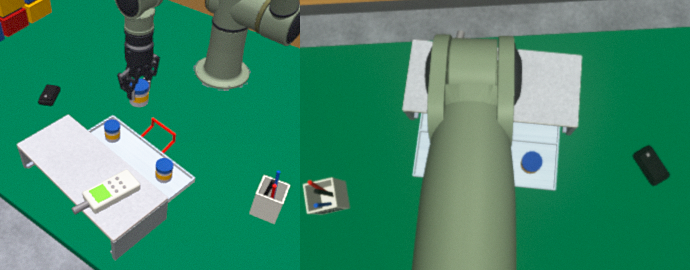

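The heavy tin is held upright with its underside at about 255 mm, and the two lighter tins stand in the tray. The bystanders look unmoved. One last check on the handle position, then I hand in.

```bash
python3 - <<'E'
from h import *
im=imaging.capture("scene"); r=red(im); n,_,s,c=cv2.connectedComponentsWithStats(r)
print([(s[i].tolist(),c[i].round(1).tolist()) for i in range(1,n) if s[i,4]>60 and s[i,0]>250])
H=np.load("H.npy")
for d in(150,160): print(d,[proj("scene",H-d*EX+k*50*EY+[0,0,70]).round(1).tolist() for k in(-1,1)])
print(np.abs(bot.get_state()["joint_velocities"]).max(),st("contact_force"),st("t")); bot.sign_off()
E
```

```text
[([291, 178, 35, 35, 181], [310.7, 192.7])]
150 [[298.6, 179.8], [320.4, 195.0]]
160 [[300.6, 178.4], [322.5, 193.5]]
0.0024237232338365057 [ 0.31 -0.03 -6.89] 43.82
the job is handed in; nothing more can be done
```

The job is done and handed in at 43.8 s: the tray is out, and the gripper is holding up the heaviest tin, the middle one.

- **Tray:** I pulled it about 160 mm by the red handle until it hit the stop. A second tug of the same kind met resistance after 0.06 mm. In the last scene picture the red handle still matches the 160 mm position.
- **Weights by feel:** the left tin was about 0.22 kg and the right about 0.27 kg. The middle tin read 0.67 kg, then 0.70 kg when I lifted it again.
- **At hand-in:** the middle tin is upright and still, its underside about 255 mm above the bench, and the wrist reads about 6.4–6.9 N of weight. The two lighter tins stand upright in the pulled-out tray.
- **Bystanders:** the meter, pen cup and mouse look unmoved, judged by eye from the pictures. In the last top view the arm hid the meter and left tin, so only the scene view shows those at the end.

No check failed. The tin gaps measured 112 and 127 mm instead of the nominal 120 mm, which did not affect the grasps.

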